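# Empty the welding tray into the parts bin

### The job

Take the tray by the ear beside its mouth, bring it out of the shielded station without losing any of its three steel parts, and set it down wholly on the rubber mat and let go. Then take it again by the upright grip plate at its rear and tip it, mouth low over the bin's rim, so that all three parts slide off into the bin. Finally set the empty tray back flat on the mat and let go, leaving the bin, the control console and the can where they are.

Things in the scene. Friction and masses are not known exactly. Their poses are not given: they have to be found in the camera images.
- tray: Open aluminium tray, 120 (x) by 140 mm (y), 0.25 kg; origin: centre of its underside, z up. Floor 4 mm thick. Side walls at x = +-57, 6 mm thick, 30 mm tall; rear wall at y = +67, 6 mm thick, 36 mm tall; the front edge, y = -70, has no wall: the mouth. It starts on the station's deck, mouth outward. The parts on it begin to slide when it is tipped some 20 to 30 degrees, varying.
- tray_ear (a point): Middle of the tray's pull ear, an upright plate 10 mm thick (x), 40 mm long (y -105 to -65), z 4 to 42 mm, running on from the +x side wall past the mouth: at (55, -85, 26) mm in the tray's frame, axes as the tray's. It sticks out of the station; pinch it across x from above.
- tray_grip (a point): Middle of the tray's rear grip plate, upright, 10 mm thick (x), 45 mm long (y 25 to 70), z 36 to 86 mm: at (0, 47.5, 62) mm in the tray's frame, axes as the tray's. Pinch it across x from above, once the tray is out of the station; inside, the roof is in the way.
- tray_mouth (a point): Middle of the tray's open front edge, at the top of the floor: (0, -70, 4) mm in the tray's frame. Axes as the tray's.
- station: Fixed grey shielded station, amber roof, blue deck; origin on the bench, z up; open towards its -y. Deck 12 mm high, x -90 to 90, y -70 to 85, the tray within 30 mm of its origin. Cheeks 8 mm thick at x = +-86 and a back at y = 82 carry the roof (underside 135, top 141 mm above the bench; pins to 171), over y = 0 to 85 only: the front half is open above.
- mat: Fixed grey rubber mat on the bench, 220 mm (x) by 260 mm (y), 3 mm thick; origin at the centre of its underside. It lies between the station and the bin.
- bin: Loose yellow open-topped plastic bin, 220 mm (x) by 170 mm (y) by 75 mm tall, walls and floor 4 mm, about 0.6 kg; origin at the centre of its underside, z up. Stands on the far (-y) side of the mat.
- block: Plain dark steel block 28 x 20 x 16 mm, about 50 g, loose in the tray; origin at the centre of its underside.
- step: Dark steel L-shaped step piece 26 x 22 x 20 mm, about 45 g, loose in the tray; origin at the centre of its underside.
- bush: Dark steel stepped round bush, 28 mm across, 18 mm tall, about 50 g, standing loose in the tray; origin at the centre of its underside.
- console: Bystander: round black joystick console, 100 mm across, 97 mm tall, loose; origin at the centre of its underside.
- can: Bystander: plain aluminium can, 60 mm across, 110 mm tall, loose; origin at the centre of its underside.

How it is judged (in metres and radians):
On the way, in this order (a step that is already met when the one before it is completed fails the run):
1. the tray is taken by its ear (distance between the grasp point and tray_ear below 0.045 m and contact force between the fingers and tray above 2 N), for 0.1 s.
2. the laden tray stands level on the mat, let go, all three parts still in it (x of tray in the frame of mat between -0.05 and 0.05 m and y of tray in the frame of mat between -0.06 and 0.06 m and z of tray in the frame of mat below 0.01 m and angle between tray's own z axis and vertical below 0.1 rad and contact force between the fingers and tray below 0.1 N and linear speed of tray below 0.03 m/s and x of block in the frame of tray between -0.056 and 0.056 m and y of block in the frame of tray between -0.072 and 0.072 m and x of step in the frame of tray between -0.056 and 0.056 m and y of step in the frame of tray between -0.072 and 0.072 m and x of bush in the frame of tray between -0.056 and 0.056 m and y of bush in the frame of tray between -0.072 and 0.072 m), for 0.2 s.
3. the tray, held by its rear grip plate, is tipped mouth down (more than 0.3 rad) with its mouth over the bin (angle between tray's own z axis and vertical above 0.3 rad and x of tray_mouth in the frame of bin between -0.11 and 0.11 m and y of tray_mouth in the frame of bin between -0.11 and 0.11 m and z of tray_grip in the frame of bin above 0.1 m and distance between the grasp point and tray_grip below 0.05 m), for 0.05 s.
At the end, for the whole second after the job is handed in: All three parts lie at rest in the standing bin, below its rim; the tray stands flat and let go on the mat (its middle within 50 mm across and 60 mm along of the mat's centre, tilted under 0.1 rad) (x of block in the frame of bin between -0.106 and 0.106 m and y of block in the frame of bin between -0.081 and 0.081 m and z of block in the frame of bin between 0 and 0.06 m and linear speed of each of block, step, bush, tray below 0.03 m/s and x of step in the frame of bin between -0.106 and 0.106 m and y of step in the frame of bin between -0.081 and 0.081 m and z of step in the frame of bin between 0 and 0.06 m and x of bush in the frame of bin between -0.106 and 0.106 m and y of bush in the frame of bin between -0.081 and 0.081 m and z of bush in the frame of bin between 0 and 0.06 m and angle between each of bin, tray's own z axis and vertical below 0.1 rad and x of tray in the frame of mat between -0.05 and 0.05 m and y of tray in the frame of mat between -0.06 and 0.06 m and z of tray in the frame of mat below 0.01 m and contact force between the fingers and tray below 0.1 N); the robot touches nothing.
It fails at once if the console is pushed more than 40 mm or tipped over (distance of console from where it was at the start of the episode above 0.04 m or angle between console's own z axis and vertical above 0.5 rad).
It fails at once if the can is pushed more than 40 mm or tipped over (distance of can from where it was at the start of the episode above 0.04 m or angle between can's own z axis and vertical above 0.5 rad).
It fails at once if the bin is shoved more than 60 mm (distance of bin from where it was at the start of the episode above 0.06 m).
It fails at once if a part drops hard (faster than 2.2 m/s, a fall of some 25 cm) (linear speed of any of block, step, bush above 2.2 m/s).
It also fails if it takes over 62 s, if anything falls off the work surface, if the arm or the gripper's body presses on something with over 40 N, if the wrist force passes 120 N, or if a joint passes its speed limit or range.

### The arm

A 7-joint arm with a two-finger parallel gripper is mounted at the origin on the work surface. World frame = base frame: x ahead of the robot, y to its left, z up, the work surface at z = 0. Lengths are in m, angles in degrees, forces in N, time in s.
With the tool pointing down it reaches from about 0.425 to 0.875 m from the base axis. Payload 4.7 kg.
Tool frame: the origin (TCP) lies between the finger pads; the fingertips stand 8 mm ahead of it and the grasp point (between the pads) lies 11 mm behind it (env.tip_extent is the distance from the TCP to the fingertips, in m); z points along the fingers, y is the line along which they close (so a half turn about z gives the same grasp; the last joint's range is limited). The gripper opens to 87 mm and grips with 3 to 60 N. Pads are 19 mm wide; open, the fingers measure 117 mm over their backs; the gripper's body (75 mm by 190 mm) begins 51 mm behind the grasp point.
Start: joints at [70.995, 18.392, -4.016, 83.108, 1.295, 78.541, -3.26], TCP at [0.22, -0.612, 0.231] pointing down, gripper open.
Joint ranges: [-163.93, 163.93], [-17.29, 119.83], [-79.2, 71.16], [3.27, 140.29], [-89.18, 269.18], [5.43, 117.66], [-154.24, 154.24]. Speed limits (degrees/s): [147.25, 147.25, 180, 180, 180, 180, 180].

### API

Orientations are given as [roll, pitch, yaw] about the fixed x, y, z axes, in that order (R = Rz(yaw) Ry(pitch) Rx(roll)).
In Python, from cell import sensors, vision, workorder, env gives the robot as it stands.
- The arm moves only by the tool drive_tool, never from a script. Its argument "moves" is a list of rows, each an object of numbers: "x", "y", "z": the shift along the tool's x, y, z in mm; "rx", "ry", "rz": the turn, a rotation vector about the tool's x, y, z in rad; "fingers": the closure, from -1 (fully open) to 1 (shut). In form: [{"x": .., "y": .., "z": .., "rx": .., "ry": .., "rz": .., "fingers": ..}, ...]. A call has 1 to 20 rows; each row is the pose to reach, as a shift and turn from the pose commanded when the call began, along the tool's axes at that moment; what a row does not reach only later rows make up. A row lasts 1/8 s, in which the tool goes at most 62.5 mm and 10.7 degrees, less where a joint would pass 70% of its speed; a pose out of reach is approached as far as the arm can. A call with a gripper value outside its range is refused whole. The fingers move at their own pace and stop on an object; "force" is the grip in N (left out, the last holds). Time passes only in rows, so rows that repeat a pose let the fingers close. It gives the time, the measured TCP pose, the force, the opening and the grip force at its end, in the units of the state.
- sensors.get_obs(): the state, without advancing time (a new reading comes with each control period).
- vision.read_camera(name): name is "scene" or "side" or "wrist"; returns a dict with "image" (384x512x3 uint8, red, green, blue), "fx", "fy", "cx", "cy" (pixels), "k1" (the pictures are not rectified: a ray, as slopes to the right and down, at radius r is drawn at 1 + k1 r^2 times it, then the intrinsics apply), "R" (3x3) and "t" (3): a world point X has camera coordinates R X + t. Camera axes: x right, y down, z forward; pixel columns grow to the right and rows downward; lengths in m; the calibration is good to about 2 mm. A picture is of the moment at which its call begins. There is no depth.
- workorder.sign_off(): hands the job in; it is judged then, once.
The state is a dict: "time_s": time; "qpos": joint angles; "joint_velocities": joint speeds; "effort": joint torques, N m; "tool_pos": TCP position; "tool_rot": TCP orientation; "force": force on the tool from outside, world axes, zero at the start; "wrist_torque": the same for the moment, N m; "grip_width": finger opening in m; "grasp_force": force on a finger pad.
Only numpy, scipy, OpenCV 4.12 (cv2) and the standard library are available. Lean on these libraries where they do the work, as an engineer would, in place of code of your own. Each camera call takes 0.05 s, during which the arm holds its last target. There are 200 camera calls.

## Working session

There is one attempt and no reset: what is moved stays moved. The work goes in short steps, Python scripts to look and compute and a tool call to move; the robot and the scene stay as the last step left them, time stands still between calls to the robot, and variables do not carry over. Pictures are saved under pics/ and viewed, at most 10 in all, crops included, and the job is handed in when it is done.

Besides the shell and the picture viewer there is one more tool, called as name([rows], argument=value, ...), one row to a line, values as JSON. drive_tool: Moves the arm, as the interface text tells. Its arguments: {"type":"object","properties":{"moves":{"type":"array"},"force":{"type":"number"}},"required":["moves"]}

```bash
mkdir -p pics; ls; cat > h.py <<'E'
import numpy as np, cv2
from scipy.spatial.transform import Rotation as Rn
from cell import sensors, vision, workorder, env
def cam(n):
    return vision.read_camera(n)
def ray(c,u,v):
    xd=np.array([(u-c['cx'])/c['fx'],(v-c['cy'])/c['fy']]); x=xd.copy()
    for _ in range(20): x=xd/(1+c['k1']*(x@x))
    R=np.array(c['R']); t=np.array(c['t'])
    d=R.T@np.array([x[0],x[1],1.]); return -R.T@t, d/np.linalg.norm(d)
def onz(c,u,v,z):
    o,d=ray(c,u,v); return o+d*(z-o[2])/d[2]
def tri(obs):
    A=np.zeros((3,3)); b=np.zeros(3); rs=[ray(*o) for o in obs]
    for o,d in rs:
        P=np.eye(3)-np.outer(d,d); A+=P; b+=P@o
    X=np.linalg.solve(A,b); return X,[np.linalg.norm((np.eye(3)-np.outer(d,d))@(X-o)) for o,d in rs]
def proj(c,X):
    p=np.array(c['R'])@X+np.array(c['t']); s=p[:2]/p[2]; s=s*(1+c['k1']*(s@s))
    return s*[c['fx'],c['fy']]+[c['cx'],c['cy']]
E
python3 - <<'E'
from h import *
for n in ("scene","side"):
    c=cam(n); np.savez(n+'0.npz',**c); print(n,-np.array(c['R']).T@c['t'],c['R'][2]); cv2.imwrite(f'pics/{n}0.png',cv2.resize(c['image'][...,::-1],None,fx=1.5,fy=1.5))
print(sensors.get_obs())
E
```

```text
pics
scene [1.42198094 0.04815375 0.93914311] [-0.68917642 -0.07709398 -0.72048066]
side [ 0.54141561 -0.70632894  0.87906907] [ 0.0593776   0.6350073  -0.77022076]
{'time_s': 0.1, 'qpos': array([70.99621109, 18.43471799, -4.01470965, 83.16759996,  1.29483528,
       78.54260809, -3.25929774]), 'joint_velocities': array([-0.01963011, -0.04073358, -0.00733743, -0.16516892, -0.05612927,
       -0.0360204 ,  0.06466329]), 'effort': array([-1.89978864e-04, -4.92571449e+01, -4.06030426e-01, -3.13398886e+01,
       -6.43422687e-02,  3.95156094e-02,  6.35659649e-05]), 'tool_pos': array([ 0.22008413, -0.61108606,  0.22957458]), 'tool_rot': array([-1.79900295e+02,  5.64359725e-03,  1.98132710e+01]), 'force': array([ 0.46114104, -0.40184721, -0.75577372]), 'wrist_torque': array([-0.02926118, -0.01267119,  0.0093548 ]), 'grasp_force': 0.0, 'grip_width': 0.08726641315560772}
```

View pics/scene0.png

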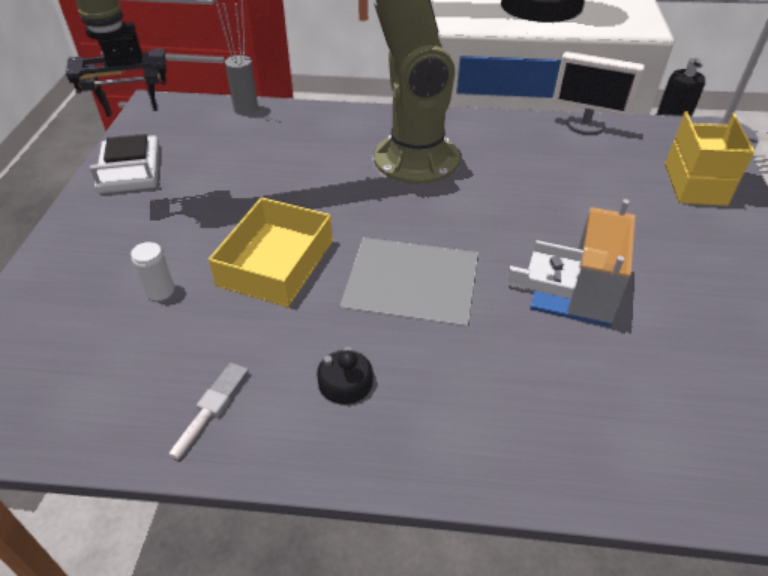

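View pics/side0.png

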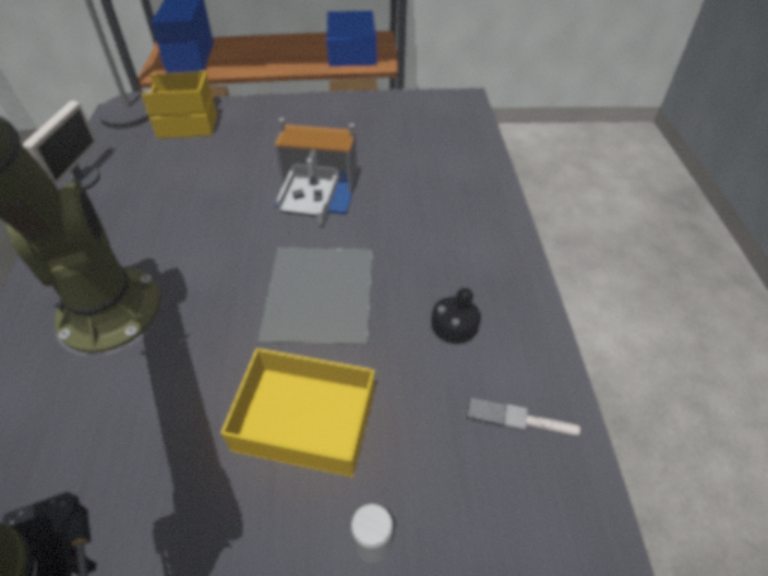

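The scene picture shows the tray in the station at about (555,270), its ear at (520,280), the mat at (412,280), the bin at (272,250), the console at (345,375) and the can at (152,270). In the side picture, the ear is at (322,217), the mat at (320,293) and the bin at (300,410). Next I'll zoom in on the tray in both views and measure the mat and bin.

```bash
python3 - <<'E'
from h import *
S=dict(np.load('scene0.npz'));D=dict(np.load('side0.npz'))
a=cv2.resize(S['image'][125:225,330:430,::-1],(400,400),interpolation=cv2.INTER_CUBIC)
b=cv2.resize(D['image'][75:155,175:255,::-1],(400,400),interpolation=cv2.INTER_CUBIC)
cv2.imwrite('pics/zoom.png',np.hstack([a,b]))
for n,c in (('scene',S),('side',D)):
    im=c['image']; hsv=cv2.cvtColor(im,cv2.COLOR_RGB2HSV)
    # mat: flood around centre
    seed={'scene':(275,187),'side':(213,195)}[n]
    m=np.zeros((386,514),np.uint8); cv2.floodFill(cv2.GaussianBlur(im,(3,3),0).copy(),m,seed,0,(14,)*3,(14,)*3,4|cv2.FLOODFILL_FIXED_RANGE|cv2.FLOODFILL_MASK_ONLY|(255<<8))
    m=m[1:-1,1:-1]; k=max(cv2.findContours(m,0,2)[0],key=cv2.contourArea)
    r=cv2.approxPolyDP(k,0.04*cv2.arcLength(k,True),True)[:,0]
    print(n,'mat',[ (tuple(p),onz(c,*p,0.003)[:2].round(3)) for p in r])
    y=cv2.inRange(hsv,(20,120,80),(35,255,255))
    for k in cv2.findContours(y,0,2)[0]:
        if cv2.contourArea(k)>1500: 
            r=cv2.approxPolyDP(k,0.02*cv2.arcLength(k,True),True)[:,0]; print('bin',[(tuple(p),onz(c,*p,.075)[:2].round(3),onz(c,*p,0)[:2].round(3)) for p in r])
E
```

```text
scene mat [((np.int32(241), np.int32(159)), array([ 0.335, -0.104])), ((np.int32(227), np.int32(203)), array([ 0.543, -0.122])), ((np.int32(310), np.int32(215)), array([0.567, 0.129])), ((np.int32(318), np.int32(168)), array([0.356, 0.153]))]
bin [((np.int32(173), np.int32(132)), array([ 0.304, -0.334]), array([ 0.207, -0.367])), ((np.int32(139), np.int32(173)), array([ 0.513, -0.389]), array([ 0.434, -0.427])), ((np.int32(144), np.int32(190)), array([ 0.582, -0.354]), array([ 0.51 , -0.389])), ((np.int32(191), np.int32(204)), array([ 0.624, -0.208]), array([ 0.555, -0.231])), ((np.int32(221), np.int32(160)), array([ 0.43 , -0.153]), array([ 0.343, -0.171])), ((np.int32(219), np.int32(143)), array([ 0.347, -0.173]), array([ 0.254, -0.192]))]
bin [((np.int32(456), np.int32(74)), array([-0.156,  0.673]), array([-0.293,  0.727])), ((np.int32(443), np.int32(109)), array([0.087, 0.578]), array([-0.029,  0.624])), ((np.int32(452), np.int32(134)), array([0.23 , 0.578]), array([0.127, 0.624])), ((np.int32(484), np.int32(136)), array([0.232, 0.676]), array([0.129, 0.73 ])), ((np.int32(502), n
[... 848 characters left out ...]
([ 0.511, -0.414]), array([ 0.508, -0.386])), ((np.int32(248), np.int32(247)), array([ 0.555, -0.228]), array([ 0.557, -0.184]))]
bin [((np.int32(136), np.int32(47)), array([0.087, 0.874]), array([0.045, 1.021])), ((np.int32(101), np.int32(50)), array([-0.076,  0.864]), array([-0.134,  1.011])), ((np.int32(101), np.int32(60)), array([-0.054,  0.771]), array([-0.109,  0.908])), ((np.int32(94), np.int32(63)), array([-0.08 ,  0.748]), array([-0.138,  0.883])), ((np.int32(104), np.int32(90)), array([0.015, 0.529]), array([-0.034,  0.644])), ((np.int32(140), np.int32(89)), array([0.162, 0.522]), array([0.126, 0.637])), ((np.int32(143), np.int32(74)), array([0.157, 0.633]), array([0.121, 0.758]))]
```

View pics/zoom.png

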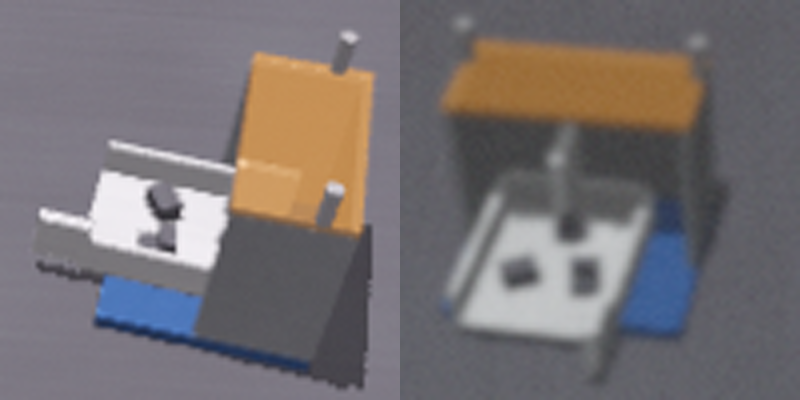

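The zooms show the ear's front top corner at scene zoom (40,212), which is pixel (340,178). The right wall ends at side zoom (600,378). The +x ear points towards −y. Mat and bin agree across the two views: mat centre (0.450,0.016) with yaw −5.6°, bin centre (0.430,−0.281) with yaw −15°. I'll take a rough ear position, then plan a move to look with the wrist camera.

```bash
cat >> h.py <<'E'
def rel(p,rpy,o=None):
    "world target pose -> shift (mm) and rotvec in the tool's axes now"
    o=o or sensors.get_obs(); R0=Rn.from_euler('xyz',o['tool_rot'],degrees=True)
    T=Rn.from_euler('xyz',rpy,degrees=True)
    return (R0.inv().apply(np.array(p)-o['tool_pos'])*1000).round(1),(R0.inv()*T).as_rotvec().round(3)
E
python3 - <<'E'
from h import *
S=dict(np.load('scene0.npz'));D=dict(np.load('side0.npz'))
z=lambda u,v:(330+u/4,125+v/4); w=lambda u,v:(175+(u-400)/5,75+v/5)
print('ear front top',onz(S,*z(40,212),.054), 'wall',onz(S,*z(215,255),.042), 'lwall',onz(S,*z(110,143),.042),onz(S,*z(232,168),.042))
print('tri ear',tri([(S,*z(40,212)),(D,*w(600,345))]),tri([(S,*z(40,260)),(D,*w(598,378))]))
print('roof front',onz(S,*z(235,210),.141),onz(S,*z(255,55),.141),onz(S,*z(360,232),.141),onz(D,*w(442,108),.141),onz(D,*w(690,130),.141))
for n,c,p in(('can',S,(148,248)),('can',D,(372,525))): print(n,onz(c,p[0]/1.5,p[1]/1.5,.11))
print('console',onz(S,345/1.5,390/1.5,.02),onz(D,457/1.5,325/1.5,.02))
for p in [(.45,-.3,.3),(.5,.1,.3)]: print(rel(p,(180,0,80)))
c=cam('wrist');o=sensors.get_obs();R0=Rn.from_euler('xyz',o['tool_rot'],degrees=True)
C=-np.array(c['R']).T@c['t'];print('cam in tool',R0.inv().apply(C-o['tool_pos']),'fwd',R0.inv().apply(c['R'][2]),'right',R0.inv().apply(c['R'][0]),c['fx'])
E
```

```text
ear front top [0.45315848 0.2135806  0.054     ] wall [0.47492955 0.34299231 0.042     ] lwall [0.35335262 0.27429419 0.042     ] [0.37473535 0.36673604 0.042     ]
tri ear (array([0.45982475, 0.20932017, 0.05264058]), [np.float64(0.006643375746754185), np.float64(0.00664337574675424)]) (array([0.4571896 , 0.21939073, 0.00577387]), [np.float64(0.0015330209125020732), np.float64(0.0015330209125021432)])
roof front [0.53374005 0.3286285  0.141     ] [0.35970236 0.36305719 0.141     ] [0.54782284 0.40834992 0.141     ] [0.35678258 0.36054363 0.141     ] [0.53255265 0.32223155 0.141     ]
can [ 0.52907476 -0.49786294  0.11      ]
can [ 0.54118499 -0.49981543  0.11      ]
console [ 0.76376908 -0.08105921  0.02      ] [ 0.7325083 -0.1020167  0.02     ]
(array([ 321.7, -214.9,  -70.1]), array([-2.00e-03, -1.00e-03, -1.05e+00]))
(array([ 504.4, -574.2,  -69.5]), array([-2.00e-03, -1.00e-03, -1.05e+00]))
cam in tool [ 0.0688789  -0.00064863 -0.15431574] fwd [-2.52711907e-01  6.52719496e-06  9.67541571e-01] right [1.46734037e-03 9.99998853e-01 3.76508056e-04] 278.23843072336035
```

drive_tool([
  {"x": 320,"y": -215,"z": -60,"rz": -0.5},
  {"x": 320,"y": -215,"z": -60,"rz": -0.8},
  {"x": 320,"y": -215,"z": -60,"rz": -1.02},
  {"x": 320,"y": -215,"z": -60,"rz": -1.02},
  {"x": 320,"y": -215,"z": -60,"rz": -1.02},
  {"x": 320,"y": -215,"z": -60,"rz": -1.02},
  {"x": 400,"y": -400,"z": -40,"rz": -1.02},
  {"x": 400,"y": -400,"z": -40,"rz": -1.02},
  {"x": 400,"y": -400,"z": -40,"rz": -1.02},
  {"x": 490,"y": -725,"z": 0,"rz": -1.02},
  {"x": 490,"y": -725,"z": 0,"rz": -1.02},
  {"x": 490,"y": -725,"z": 0,"rz": -1.02},
  {"x": 490,"y": -725,"z": 0,"rz": -1.02},
  {"x": 490,"y": -725,"z": 0,"rz": -1.02},
  {"x": 490,"y": -725,"z": 0,"rz": -1.02},
  {"x": 490,"y": -725,"z": 0,"rz": -1.02},
  {"x": 490,"y": -725,"z": 0,"rz": -1.02},
])

```text
invalid input at $.moves[0]: expected keys x, y, z, rx, ry, rz, fingers
```

```bash
python3 - <<'E'
from h import *
o=sensors.get_obs();print(o['time_s'],o['tool_pos'],o['tool_rot'],o['qpos'].round(1))
c=cam('wrist'); np.savez('w1.npz',**c); cv2.imwrite('pics/w1.png',cv2.resize(c['image'][...,::-1],None,fx=1.5,fy=1.5))
E
```

```text
0.15 [ 0.2201221  -0.61117429  0.22969954] [-1.79916810e+02  4.72972376e-03  1.98116304e+01] [71.  18.4 -4.  83.2  1.3 78.5 -3.3]
```

View pics/w1.png

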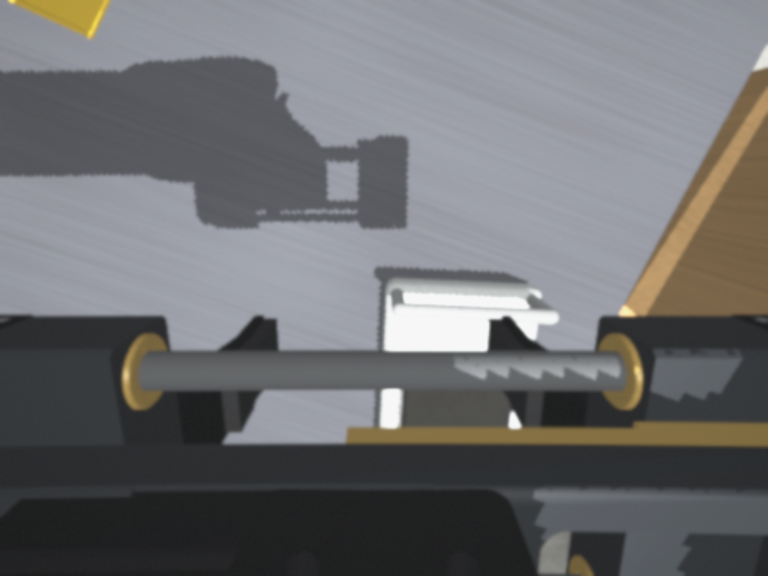

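The move was refused because rows need all the keys. The picture is from the start pose: the gripper fills the lower half (rows above 310), so the wrist camera sees mostly ahead along tool +x. I'll stop short of the ear, on its −y side.

drive_tool([
  {"x": 320,"y": -215,"z": -60,"rx": 0,"ry": 0,"rz": -0.5,"fingers": -1},
  {"x": 320,"y": -215,"z": -60,"rx": 0,"ry": 0,"rz": -0.8,"fingers": -1},
  {"x": 320,"y": -215,"z": -60,"rx": 0,"ry": 0,"rz": -1.02,"fingers": -1},
  {"x": 320,"y": -215,"z": -60,"rx": 0,"ry": 0,"rz": -1.02,"fingers": -1},
  {"x": 320,"y": -215,"z": -60,"rx": 0,"ry": 0,"rz": -1.02,"fingers": -1},
  {"x": 320,"y": -215,"z": -60,"rx": 0,"ry": 0,"rz": -1.02,"fingers": -1},
  {"x": 400,"y": -400,"z": -40,"rx": 0,"ry": 0,"rz": -1.02,"fingers": -1},
  {"x": 400,"y": -400,"z": -40,"rx": 0,"ry": 0,"rz": -1.02,"fingers": -1},
  {"x": 400,"y": -400,"z": -40,"rx": 0,"ry": 0,"rz": -1.02,"fingers": -1},
  {"x": 455,"y": -610,"z": 0,"rx": 0,"ry": 0,"rz": -1.02,"fingers": -1},
  {"x": 455,"y": -610,"z": 0,"rx": 0,"ry": 0,"rz": -1.02,"fingers": -1},
  {"x": 455,"y": -610,"z": 0,"rx": 0,"ry": 0,"rz": -1.02,"fingers": -1},
  {"x": 455,"y": -610,"z": 0,"rx": 0,"ry": 0,"rz": -1.02,"fingers": -1},
  {"x": 455,"y": -610,"z": 0,"rx": 0,"ry": 0,"rz": -1.02,"fingers": -1},
  {"x": 455,"y": -610,"z": 0,"rx": 0,"ry": 0,"rz": -1.02,"fingers": -1},
])

```text
time_s: 2.08
tool_pos: [0.4416, 0.116, 0.2305]
tool_rot: [180.0, 0.0, 78.3]
force: [0.8, -1.1, 0.2]
grip_width: 0.0867
grasp_force: 0.0
```

```bash
python3 - <<'E'
from h import *
o=sensors.get_obs();print(o['time_s'],o['tool_pos'],o['tool_rot'],o['qpos'].round(1))
c=cam('wrist'); np.savez('w2.npz',**c); cv2.imwrite('pics/w2.png',cv2.resize(c['image'][...,::-1],None,fx=1.5,fy=1.5))
E
```

```text
2.075 [0.44159322 0.11596861 0.23046988] [1.79993863e+02 4.96707288e-02 7.82638939e+01] [ 34.3  -5.4 -48.8 107.7  -4.2  75.9 -25.1]
```

View pics/w2.png

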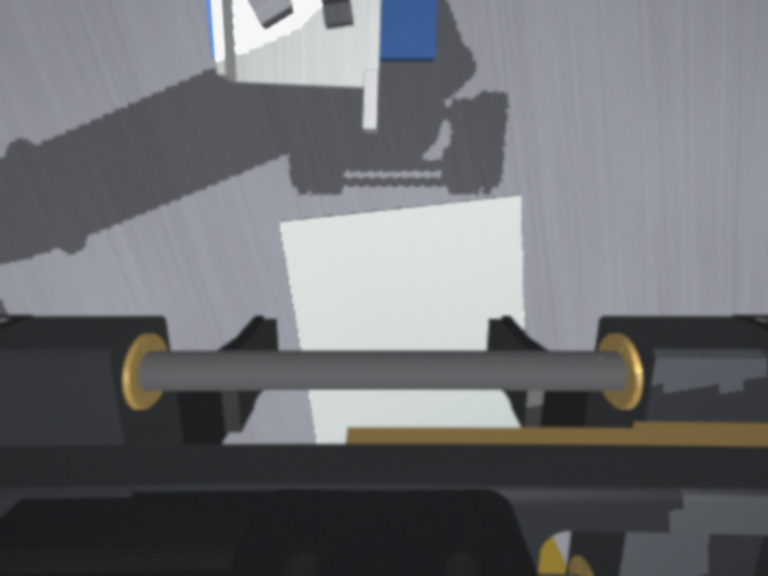

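The wrist picture shows the ear's top as a strip at u 363–378, v 70–130 (1.5× scale). The mouth edge runs from (232,80) to (365,88), and the mat's rear edge from (280,222) to (520,197). I'll move 60 mm closer for the second view.

drive_tool([
  {"x": 60,"y": 0,"z": 0,"rx": 0,"ry": 0,"rz": 0,"fingers": -1},
  {"x": 60,"y": 0,"z": 0,"rx": 0,"ry": 0,"rz": 0,"fingers": -1},
  {"x": 60,"y": 0,"z": 0,"rx": 0,"ry": 0,"rz": 0,"fingers": -1},
])

```text
time_s: 2.5
tool_pos: [0.4542, 0.1737, 0.2303]
tool_rot: [-180.0, 0.0, 78.1]
force: [1.0, -0.5, 0.1]
grip_width: 0.0873
grasp_force: 0.0
```

```bash
python3 - <<'E'
from h import *
c=cam('wrist'); np.savez('w3.npz',**c)
a=np.load('w2.npz')['image'][0:100,140:300,::-1]; b=c['image'][0:190,130:310,::-1]
b=cv2.resize(b,None,fx=3,fy=3,interpolation=cv2.INTER_CUBIC); cv2.imwrite('pics/w3.png',b)
E
```

```text
(no output)
```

View pics/w3.png

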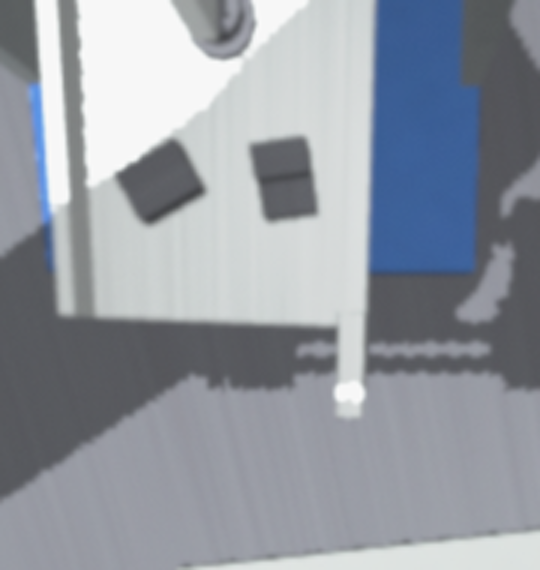

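The zoom shows the ear's front top edge near (349,400) and its foot at (349,415). The mouth edge runs from (92,318) to (335,326). The block (160,180), step (285,178) and bush (220,25) all sit in the tray.

```bash
python3 - <<'E'
from h import *
W2=dict(np.load('w2.npz'));W3=dict(np.load('w3.npz'));S=dict(np.load('scene0.npz'))
z=lambda u,v:(130+u/3,v/3); s=lambda u,v:(330+u/4,125+v/4)
for v2 in (83,84,85,86.7):
  for v3 in (400,415): print(v2,v3,tri([(W2,246.7,v2),(W3,*z(349,v3))])[0].round(4))
print('scene+w3',tri([(S,*s(40,214)),(W3,*z(349,400))]), tri([(S,*s(40,264)),(W3,*z(349,415))]))
print('ear top front',onz(W3,*z(349,400),.054),'foot',onz(W3,*z(349,415),.016))
a,b=onz(W3,*z(92,318),.016),onz(W3,*z(335,326),.016);print('mouth',a,b,np.degrees(np.arctan2(*(b-a)[1::-1])),np.linalg.norm(b-a),(a+b)/2)
a,b=onz(W3,*z(369,310),.042),onz(W3,*z(377,0),.042);print('wall',a,b,np.degrees(np.arctan2(*(b-a)[:2])))
a,b=onz(W3,*z(474,270),.012),onz(W3,*z(374,270),.012);print('deck front',a,b,np.degrees(np.arctan2(*(a-b)[1::-1])))
E
```

```text
83 400 [0.4529 0.2192 0.031 ]
83 415 [0.4532 0.2159 0.0646]
84 400 [0.4526 0.2188 0.0242]
84 415 [0.4529 0.2154 0.059 ]
85 400 [0.4523 0.2183 0.0171]
85 415 [0.4527 0.215  0.0532]
86.7 400 [0.4518 0.2175 0.0042]
86.7 415 [0.4522 0.2141 0.0428]
scene+w3 (array([0.45289186, 0.21726684, 0.05077034]), [np.float64(0.0033138489565759906), np.float64(0.0033138489565759576)]) (array([ 4.51499327e-01,  2.16090083e-01, -3.78571718e-04]), [np.float64(0.005609976876370907), np.float64(0.005609976876370924)])
ear top front [0.45381069 0.22070263 0.054     ] foot [0.45079372 0.2119784  0.016     ]
mouth [0.35292264 0.27364533 0.016     ] [0.45288355 0.24973134 0.016     ] -13.454195919350548 0.10278162326396174 [0.4029031  0.26168833 0.016     ]
wall [0.46835837 0.25234818 0.042     ] [0.49294023 0.35539997 0.042     ] 13.416551080080072
deck front [0.51509701 0.2599892  0.012     ] [0.47376091 0.26864486 0.012     ] -11.826686433954068
```

```bash
python3 - <<'E'
from h import *
print(rel((.4573,.2389,.09),(180,0,76.6)),rel((.4573,.2389,.029),(180,0,76.6)))
o=sensors.get_obs(); o['tool_rot']=np.array([180,0,76.6]);o['tool_pos']=np.zeros(3)
print(rel((.028,-.3135,0),(180,0,76.6),o))
E
```

```text
(array([ 65. , -10.5, 140.3]), array([-0.   ,  0.001,  0.026])) (array([ 65. , -10.5, 201.3]), array([-0.   ,  0.001,  0.026]))
(array([-298.5,   99.9,    0. ]), array([0., 0., 0.]))
```

drive_tool([
  {"x": 65,"y": -10.5,"z": 40,"rx": 0,"ry": 0,"rz": 0.026,"fingers": -0.3},
  {"x": 65,"y": -10.5,"z": 80,"rx": 0,"ry": 0,"rz": 0.026,"fingers": -0.3},
  {"x": 65,"y": -10.5,"z": 120,"rx": 0,"ry": 0,"rz": 0.026,"fingers": -0.3},
  {"x": 65,"y": -10.5,"z": 150,"rx": 0,"ry": 0,"rz": 0.026,"fingers": -0.3},
  {"x": 65,"y": -10.5,"z": 175,"rx": 0,"ry": 0,"rz": 0.026,"fingers": -0.3},
  {"x": 65,"y": -10.5,"z": 190,"rx": 0,"ry": 0,"rz": 0.026,"fingers": -0.3},
  {"x": 65,"y": -10.5,"z": 200,"rx": 0,"ry": 0,"rz": 0.026,"fingers": -0.3},
  {"x": 65,"y": -10.5,"z": 201,"rx": 0,"ry": 0,"rz": 0.026,"fingers": -0.3},
  {"x": 65,"y": -10.5,"z": 201,"rx": 0,"ry": 0,"rz": 0.026,"fingers": -0.3},
])

```text
time_s: 3.68
tool_pos: [0.4574, 0.2412, 0.0302]
tool_rot: [179.9, -0.0, 76.8]
force: [0.6, 0.8, 0.5]
grip_width: 0.0564
grasp_force: 0.0
```

```bash
python3 - <<'E'
from h import *
c=cam('wrist'); s=cam('side'); sc=cam('scene')
b=cv2.resize(c['image'][0:250,90:340,::-1],(400,400)); d=cv2.resize(sc['image'][110:230,300:420,::-1],(400,400),interpolation=cv2.INTER_CUBIC)
cv2.imwrite('pics/g1.png',np.hstack([b,d]))
E
```

```text
(no output)
```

View pics/g1.png

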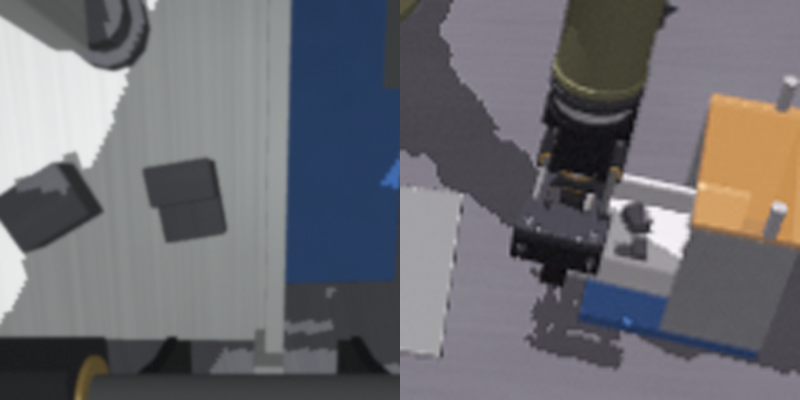

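The wrist picture shows the ear at about (268,350), between the finger bases at (165,355) and (360,355), and nothing is touching. Next: close at 60 N and lift a little.

drive_tool([
  {"x": 0,"y": 0,"z": 0,"rx": 0,"ry": 0,"rz": 0,"fingers": 1},
  {"x": 0,"y": 0,"z": 0,"rx": 0,"ry": 0,"rz": 0,"fingers": 1},
  {"x": 0,"y": 0,"z": 0,"rx": 0,"ry": 0,"rz": 0,"fingers": 1},
  {"x": 0,"y": 0,"z": 0,"rx": 0,"ry": 0,"rz": 0,"fingers": 1},
  {"x": 0,"y": 0,"z": 0,"rx": 0,"ry": 0,"rz": 0,"fingers": 1},
  {"x": 0,"y": 0,"z": 0,"rx": 0,"ry": 0,"rz": 0,"fingers": 1},
  {"x": 0,"y": 0,"z": -3,"rx": 0,"ry": 0,"rz": 0,"fingers": 1},
  {"x": 0,"y": 0,"z": -6,"rx": 0,"ry": 0,"rz": 0,"fingers": 1},
  {"x": 0,"y": 0,"z": -10,"rx": 0,"ry": 0,"rz": 0,"fingers": 1},
  {"x": 0,"y": 0,"z": -10,"rx": 0,"ry": 0,"rz": 0,"fingers": 1},
], force=60)

```text
time_s: 5.08
tool_pos: [0.457, 0.2411, 0.0398]
tool_rot: [180.0, -0.0, 76.8]
force: [-0.1, 0.3, -3.3]
grip_width: 0.0096
grasp_force: 60.0
```

```bash
python3 - <<'E'
from h import *
o=sensors.get_obs(); print(o['force'],o['wrist_torque'],o['grip_width'],o['grasp_force'],o['tool_pos'],o['tool_rot'])
c=cam('wrist'); sc=cam('scene'); 
b=cv2.resize(c['image'][0:250,90:340,::-1],(400,400)); d=cv2.resize(sc['image'][110:230,300:420,::-1],(400,400),interpolation=cv2.INTER_CUBIC)
cv2.imwrite('pics/g2.png',np.hstack([b,d]))
E
```

```text
[-0.09846866  0.29651549 -3.28847987] [-0.39806353 -0.23586775 -0.03028699] 0.009623336943161665 59.98195057734847 [0.45696691 0.24109317 0.03983059] [ 1.79966437e+02 -3.24691351e-03  7.67639474e+01]
```

View pics/g2.png

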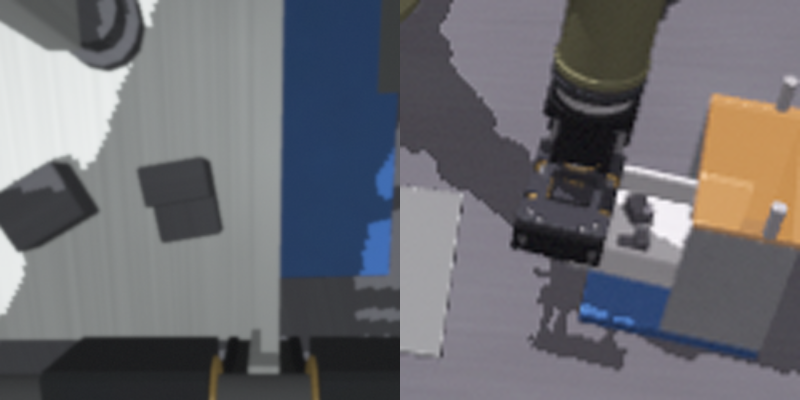

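The ear is held (9.6 mm opening, 60 N) and the tray hangs level, with its parts unmoved at (45,205), (180,200) and (110,35). Next I'll draw it out slowly.

drive_tool([
  {"x": -2,"y": 0,"z": -4,"rx": 0,"ry": 0,"rz": 0,"fingers": 1},
  {"x": -7,"y": 0,"z": -8,"rx": 0,"ry": 0,"rz": 0,"fingers": 1},
  {"x": -15,"y": 0,"z": -10,"rx": 0,"ry": 0,"rz": 0,"fingers": 1},
  {"x": -27,"y": 0,"z": -10,"rx": 0,"ry": 0,"rz": 0,"fingers": 1},
  {"x": -42,"y": 0,"z": -10,"rx": 0,"ry": 0,"rz": 0,"fingers": 1},
  {"x": -60,"y": 2,"z": -10,"rx": 0,"ry": 0,"rz": 0,"fingers": 1},
  {"x": -78,"y": 6,"z": -10,"rx": 0,"ry": 0,"rz": 0,"fingers": 1},
  {"x": -96,"y": 12,"z": -10,"rx": 0,"ry": 0,"rz": 0,"fingers": 1},
  {"x": -114,"y": 20,"z": -10,"rx": 0,"ry": 0,"rz": 0,"fingers": 1},
  {"x": -132,"y": 29,"z": -10,"rx": 0,"ry": 0,"rz": 0,"fingers": 1},
  {"x": -150,"y": 38,"z": -10,"rx": 0,"ry": 0,"rz": 0,"fingers": 1},
  {"x": -168,"y": 47,"z": -10,"rx": 0,"ry": 0,"rz": 0,"fingers": 1},
  {"x": -186,"y": 56,"z": -10,"rx": 0,"ry": 0,"rz": 0,"fingers": 1},
  {"x": -204,"y": 65,"z": -10,"rx": 0,"ry": 0,"rz": 0,"fingers": 1},
  {"x": -222,"y": 74,"z": -10,"rx": 0,"ry": 0,"rz": 0,"fingers": 1},
  {"x": -240,"y": 82,"z": -10,"rx": 0,"ry": 0,"rz": 0,"fingers": 1},
  {"x": -258,"y": 89,"z": -10,"rx": 0,"ry": 0,"rz": 0,"fingers": 1},
  {"x": -275,"y": 94,"z": -10,"rx": 0,"ry": 0,"rz": 0,"fingers": 1},
  {"x": -288,"y": 98,"z": -10,"rx": 0,"ry": 0,"rz": 0,"fingers": 1},
  {"x": -296,"y": 100,"z": -10,"rx": 0,"ry": 0,"rz": 0,"fingers": 1},
])

```text
time_s: 7.68
tool_pos: [0.4863, -0.0708, 0.0495]
tool_rot: [-180.0, -0.0, 76.7]
force: [-0.5, 0.5, -3.6]
grip_width: 0.0098
grasp_force: 60.0
```

```bash
python3 - <<'E'
from h import *
o=sensors.get_obs(); print(o['force'],o['wrist_torque'],o['grip_width'],o['grasp_force'],o['tool_pos'],o['tool_rot'])
print(rel((.485,-.073,.0212),(180,0,76.8)))
E
```

```text
[-0.47816812  0.53815167 -3.55388237] [-0.3384877  -0.15760025 -0.01109145] 0.009753009472330813 59.982649041339755 [ 0.48631635 -0.0708174   0.04951299] [-1.79999686e+02 -2.94284474e-03  7.67212178e+01]
(array([-2.4, -0.8, 28.3]), array([-0.   , -0.   , -0.001]))
```

drive_tool([
  {"x": 0,"y": 0,"z": 5,"rx": 0,"ry": 0,"rz": 0,"fingers": 1},
  {"x": 0,"y": 0,"z": 11,"rx": 0,"ry": 0,"rz": 0,"fingers": 1},
  {"x": 0,"y": 0,"z": 17,"rx": 0,"ry": 0,"rz": 0,"fingers": 1},
  {"x": 0,"y": 0,"z": 22,"rx": 0,"ry": 0,"rz": 0,"fingers": 1},
  {"x": 0,"y": 0,"z": 26,"rx": 0,"ry": 0,"rz": 0,"fingers": 1},
  {"x": 0,"y": 0,"z": 28,"rx": 0,"ry": 0,"rz": 0,"fingers": 1},
  {"x": 0,"y": 0,"z": 28,"rx": 0,"ry": 0,"rz": 0,"fingers": 1},
])

```text
time_s: 8.55
tool_pos: [0.4863, -0.0698, 0.0215]
tool_rot: [-180.0, -0.0, 76.8]
force: [-0.7, 0.0, -3.2]
grip_width: 0.0098
grasp_force: 60.0
```

drive_tool([
  {"x": 0,"y": 0,"z": 1.5,"rx": 0,"ry": 0,"rz": 0,"fingers": 1},
  {"x": 0,"y": 0,"z": 2.5,"rx": 0,"ry": 0,"rz": 0,"fingers": 1},
])

```text
time_s: 8.8
tool_pos: [0.4866, -0.07, 0.0204]
tool_rot: [-180.0, 0.1, 76.7]
force: [-6.4, 0.3, 16.4]
grip_width: 0.0094
grasp_force: 60.0
```

drive_tool([
  {"x": 0,"y": 0,"z": -1.5,"rx": 0,"ry": 0,"rz": 0,"fingers": 1},
  {"x": 0,"y": 0,"z": -1.5,"rx": 0,"ry": 0,"rz": 0,"fingers": -0.3},
  {"x": 0,"y": 0,"z": -1.5,"rx": 0,"ry": 0,"rz": 0,"fingers": -0.3},
  {"x": 0,"y": 0,"z": -1.5,"rx": 0,"ry": 0,"rz": 0,"fingers": -0.3},
  {"x": 0,"y": 0,"z": -1.5,"rx": 0,"ry": 0,"rz": 0,"fingers": -0.3},
  {"x": 0,"y": 0,"z": -30,"rx": 0,"ry": 0,"rz": 0,"fingers": -0.3},
  {"x": 0,"y": 0,"z": -80,"rx": 0,"ry": 0,"rz": 0,"fingers": -0.3},
  {"x": 0,"y": 0,"z": -140,"rx": 0,"ry": 0,"rz": 0,"fingers": -0.3},
  {"x": 0,"y": 0,"z": -180,"rx": 0,"ry": 0,"rz": 0,"fingers": -0.3},
  {"x": 0,"y": 0,"z": -180,"rx": 0,"ry": 0,"rz": 0,"fingers": -0.3},
  {"x": 0,"y": 0,"z": -180,"rx": 0,"ry": 0,"rz": 0,"fingers": -0.3},
])

```text
time_s: 10.18
tool_pos: [0.4857, -0.07, 0.1982]
tool_rot: [-179.9, 0.0, 76.8]
force: [-0.5, -0.9, -0.7]
grip_width: 0.0564
grasp_force: 0.0
```

```bash
python3 - <<'E'
from h import *
o=sensors.get_obs(); print(o['time_s'],o['force'],o['tool_pos'],o['tool_rot'])
c=cam('wrist'); s=cam('side'); np.savez('w5.npz',**c); np.savez('s5.npz',**s)
b=c['image'][0:200,110:310,::-1]; d=s['image'][140:240,160:260,::-1]
cv2.imwrite('pics/p1.png',np.hstack([cv2.resize(b,(400,400),interpolation=cv2.INTER_CUBIC),cv2.resize(d,(400,400),interpolation=cv2.INTER_CUBIC)]))
E
```

```text
10.175 [-0.48616757 -0.92521987 -0.69358194] [ 0.48573685 -0.07001631  0.19824259] [-1.79937745e+02  2.46405243e-02  7.67577770e+01]
```

View pics/p1.png

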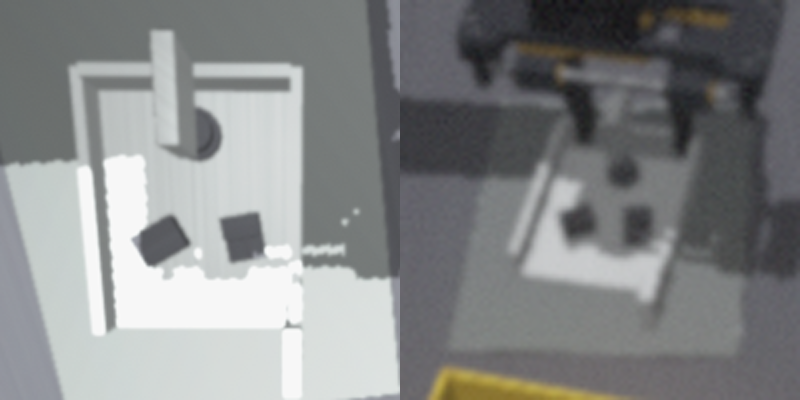

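The tray stands on the mat with all three parts in it, at zoom positions (160,240), (243,237) and (200,133). The top of the grip plate spans (152,30), (174,30), (178,145) and (157,143). I'll shift a little and track the plate's corners from a second place to get its height.

drive_tool([
  {"x": 5,"y": -30,"z": 0,"rx": 0,"ry": 0,"rz": 0,"fingers": -0.3},
  {"x": 5,"y": -30,"z": 0,"rx": 0,"ry": 0,"rz": 0,"fingers": -0.3},
  {"x": 5,"y": -30,"z": 0,"rx": 0,"ry": 0,"rz": 0,"fingers": -0.3},
])

```text
time_s: 10.65
tool_pos: [0.4582, -0.0585, 0.1984]
tool_rot: [-180.0, 0.0, 76.8]
force: [0.1, -0.4, 1.4]
grip_width: 0.0565
grasp_force: 0.0
```

```bash
python3 - <<'E'
from h import *
A=dict(np.load('w5.npz')); c=cam('wrist'); np.savez('w6.npz',**c)
z=lambda u,v:(110+u/2,v/2)
P=np.array([z(152,30),z(174,30),z(178,145),z(157,143),z(115,327),z(283,327)],np.float32).reshape(-1,1,2)
G=lambda i:cv2.cvtColor(i,cv2.COLOR_RGB2GRAY)
P=cv2.cornerSubPix(G(A['image']),P,(2,2),(-1,-1),(3,20,.01))
g=P+np.array([[proj(c,onz(A,*p,.089))-p] for p in P[:,0]],np.float32)
for h in(4,5):
    g[h,0]=proj(c,onz(A,*P[h,0],.007))
Q,st,e=cv2.calcOpticalFlowPyrLK(G(A['image']),G(c['image']),P,g.astype(np.float32),winSize=(11,11),maxLevel=0,flags=cv2.OPTFLOW_USE_INITIAL_FLOW)
for p,q,s in zip(P[:,0],Q[:,0],st): X,r=tri([(A,*p),(c,*q)]); print(s,p,q,X.round(4),np.round(r,4), onz(A,*p,.089).round(4))
a,b=onz(A,*P[4,0],.007),onz(A,*P[5,0],.007);print('mouth',a,b,np.degrees(np.arctan2(*(b-a)[1::-1])),np.linalg.norm(b-a))
E
```

```text
[1] [185.01463   14.803726] [220.27641   21.520687] [0.4623 0.088  0.0878] [0.0001 0.0001] [0.4624 0.0875 0.089 ]
[1] [195.51332   14.843798] [230.66164   21.453371] [0.4709 0.0861 0.0877] [0.0001 0.0001] [0.471  0.0855 0.089 ]
[1] [198.20427   72.074326] [231.344    78.63688] [0.4602 0.0427 0.0864] [0.0002 0.0002] [0.4606 0.0424 0.089 ]
[1] [188.5  71.5] [221.1237   77.91836] [0.451  0.046  0.0813] [0.0002 0.0002] [0.4525 0.0448 0.089 ]
[1] [167.5 163.5] [192.30573 166.37592] [ 0.3856 -0.0357  0.0204] [0.0007 0.0007] [ 0.4093 -0.0294  0.089 ]
[1] [251.67567 163.45296] [275.9937  167.40367] [ 0.4843 -0.0591  0.0217] [0.0001 0.0001] [ 0.4878 -0.0476  0.089 ]
mouth [ 0.38058449 -0.03775509  0.007     ] [ 0.48351805 -0.06168379  0.007     ] -13.086963635933852 0.1056782865526337
```

```bash
python3 - <<'E'
from h import *
print(rel((.4613,.0650,.054),(180,0,76.8)))
E
```

```text
(array([120.8, -25.4, 144.6]), array([-0.   , -0.   , -0.001]))
```

drive_tool([
  {"x": 60,"y": -13,"z": 10,"rx": 0,"ry": 0,"rz": 0,"fingers": -0.3},
  {"x": 120,"y": -25,"z": 30,"rx": 0,"ry": 0,"rz": 0,"fingers": -0.3},
  {"x": 120,"y": -25,"z": 50,"rx": 0,"ry": 0,"rz": 0,"fingers": -0.3},
  {"x": 120,"y": -25,"z": 75,"rx": 0,"ry": 0,"rz": 0,"fingers": -0.3},
  {"x": 120,"y": -25,"z": 105,"rx": 0,"ry": 0,"rz": 0,"fingers": -0.3},
  {"x": 120,"y": -25,"z": 130,"rx": 0,"ry": 0,"rz": 0,"fingers": -0.3},
  {"x": 120,"y": -25,"z": 143,"rx": 0,"ry": 0,"rz": 0,"fingers": -0.3},
  {"x": 120,"y": -25,"z": 144,"rx": 0,"ry": 0,"rz": 0,"fingers": -0.3},
  {"x": 120,"y": -25,"z": 144,"rx": 0,"ry": 0,"rz": 0,"fingers": -0.3},
  {"x": 120,"y": -25,"z": 144,"rx": 0,"ry": 0,"rz": 0,"fingers": 1},
  {"x": 120,"y": -25,"z": 144,"rx": 0,"ry": 0,"rz": 0,"fingers": 1},
  {"x": 120,"y": -25,"z": 144,"rx": 0,"ry": 0,"rz": 0,"fingers": 1},
  {"x": 120,"y": -25,"z": 144,"rx": 0,"ry": 0,"rz": 0,"fingers": 1},
  {"x": 120,"y": -25,"z": 144,"rx": 0,"ry": 0,"rz": 0,"fingers": 1},
  {"x": 120,"y": -25,"z": 144,"rx": 0,"ry": 0,"rz": 0,"fingers": 1},
])

```text
time_s: 12.58
tool_pos: [0.4615, 0.0643, 0.055]
tool_rot: [180.0, 0.0, 76.8]
force: [0.0, -0.8, 0.1]
grip_width: 0.0096
grasp_force: 60.0
```

drive_tool([
  {"x": 0,"y": 0,"z": -4,"rx": 0,"ry": 0,"rz": 0,"fingers": 1},
  {"x": 0,"y": 0,"z": -12,"rx": 0,"ry": 0,"rz": 0,"fingers": 1},
  {"x": 0,"y": 0,"z": -24,"rx": 0,"ry": 0,"rz": 0,"fingers": 1},
  {"x": 0,"y": 0,"z": -40,"rx": 0,"ry": 0,"rz": 0,"fingers": 1},
  {"x": 0,"y": 0,"z": -56,"rx": 0,"ry": 0,"rz": 0,"fingers": 1},
  {"x": -2,"y": 0,"z": -72,"rx": 0,"ry": 0,"rz": 0,"fingers": 1},
  {"x": -7,"y": 2,"z": -88,"rx": 0,"ry": 0,"rz": 0,"fingers": 1},
  {"x": -15,"y": 4,"z": -100,"rx": 0,"ry": 0,"rz": 0,"fingers": 1},
  {"x": -27,"y": 7,"z": -107,"rx": 0,"ry": 0,"rz": 0,"fingers": 1},
  {"x": -42,"y": 11,"z": -110,"rx": 0,"ry": 0,"rz": 0,"fingers": 1},
  {"x": -60,"y": 16,"z": -110,"rx": 0,"ry": 0,"rz": 0,"fingers": 1},
  {"x": -78,"y": 20,"z": -110,"rx": 0,"ry": 0,"rz": 0,"fingers": 1},
  {"x": -96,"y": 25,"z": -110,"rx": 0,"ry": 0,"rz": 0,"fingers": 1},
  {"x": -114,"y": 30,"z": -110,"rx": 0,"ry": 0,"rz": 0,"fingers": 1},
  {"x": -132,"y": 34,"z": -110,"rx": 0,"ry": 0,"rz": 0,"fingers": 1},
  {"x": -149,"y": 39,"z": -110,"rx": 0,"ry": 0,"rz": 0,"fingers": 1},
  {"x": -164,"y": 43,"z": -110,"rx": 0,"ry": 0,"rz": 0,"fingers": 1},
  {"x": -176,"y": 46,"z": -110,"rx": 0,"ry": 0,"rz": 0,"fingers": 1},
  {"x": -184,"y": 48,"z": -110,"rx": 0,"ry": 0,"rz": 0,"fingers": 1},
  {"x": -187,"y": 49,"z": -110,"rx": 0,"ry": 0,"rz": 0,"fingers": 1},
])

```text
time_s: 15.08
tool_pos: [0.4663, -0.1292, 0.165]
tool_rot: [-180.0, -0.0, 76.7]
force: [0.4, 0.1, -4.0]
grip_width: 0.0094
grasp_force: 60.0
```

```bash
python3 - <<'E'
from h import *
o=sensors.get_obs(); print(o['force'],o['wrist_torque'],o['tool_pos'],o['qpos'].round(1))
c=cam('side'); np.savez('s7.npz',**c)
p=np.array([.4665-.116*.228,-.129-.116*.974,.115]); print(proj(c,p))
# mouth edge in side picture vs prediction: bright tray over yellow, measured along the image column through it
im=c['image']; u,v=proj(c,p).astype(int); print([tuple(int(k) for k in im[r,u]) for r in range(v-14,v+15,2)])
E
```

```text
[ 0.43906952  0.13284033 -3.95830188] [ 0.18684924 -0.13571471 -0.04569648] [ 0.46627877 -0.12923704  0.16496047] [ 61.7   3.5 -50.2 109.6   2.9  68.2  -2.8]
[202.20686904 246.04106954]
[(201, 202, 203), (204, 206, 206), (204, 205, 205), (203, 204, 205), (205, 206, 206), (204, 205, 205), (202, 203, 203), (168, 166, 159), (119, 102, 64), (124, 105, 54), (143, 121, 57), (156, 131, 57), (203, 177, 71), (223, 197, 79), (225, 198, 81)]
```

The mouth edge in the side view is at row 246, as predicted, and the 4 N load matches the tray plus all three parts. Now I'll tip it about its mouth.

drive_tool([
  {"x": -5.5,"y": 0,"z": -11.5,"rx": 0,"ry": 0.1,"rz": 0,"fingers": 1},
  {"x": -12,"y": 0,"z": -22,"rx": 0,"ry": 0.2,"rz": 0,"fingers": 1},
  {"x": -19.5,"y": 0,"z": -32,"rx": 0,"ry": 0.3,"rz": 0,"fingers": 1},
  {"x": -28,"y": 0,"z": -41.5,"rx": 0,"ry": 0.4,"rz": 0,"fingers": 1},
  {"x": -37,"y": 0,"z": -50,"rx": 0,"ry": 0.5,"rz": 0,"fingers": 1},
  {"x": -47.5,"y": 0,"z": -57,"rx": 0,"ry": 0.6,"rz": 0,"fingers": 1},
  {"x": -58,"y": 0,"z": -63.5,"rx": 0,"ry": 0.7,"rz": 0,"fingers": 1},
  {"x": -69.5,"y": 0,"z": -68.5,"rx": 0,"ry": 0.8,"rz": 0,"fingers": 1},
  {"x": -81.5,"y": 0,"z": -72.5,"rx": 0,"ry": 0.9,"rz": 0,"fingers": 1},
  {"x": -81.5,"y": 0,"z": -72.5,"rx": 0,"ry": 0.9,"rz": 0,"fingers": 1},
  {"x": -81.5,"y": 0,"z": -72.5,"rx": 0,"ry": 0.9,"rz": 0,"fingers": 1},
  {"x": -81.5,"y": 0,"z": -72.5,"rx": 0,"ry": 0.9,"rz": 0,"fingers": 1},
  {"x": -81.5,"y": 0,"z": -72.5,"rx": 0,"ry": 0.9,"rz": 0,"fingers": 1},
  {"x": -81.5,"y": 0,"z": -72.5,"rx": 0,"ry": 0.9,"rz": 0,"fingers": 1},
])

```text
time_s: 16.88
tool_pos: [0.4478, -0.2079, 0.2378]
tool_rot: [180.0, -51.5, 76.8]
force: [0.1, 0.3, -2.8]
grip_width: 0.0097
grasp_force: 60.0
```

```bash
python3 - <<'E'
from h import *
o=sensors.get_obs(); print(o['force'],o['wrist_torque'],o['tool_pos'],o['tool_rot'],o['qpos'].round(1))
for n in('scene','side'):
    c=cam(n); np.savez(n+'8.npz',**c)
E
```

```text
[ 0.05721873  0.28273655 -2.78446276] [-1.31129545  0.22376051  0.02258559] [ 0.44777015 -0.20785258  0.23781972] [179.96013377 -51.49075734  76.84395432] [ 81.   24.6 -39.8  95.6 -28.9  91.8  33.2]
```

```bash
python3 - <<'E'
from h import *
a=np.load('scene8.npz')['image'][110:230,120:240,::-1]; b=np.load('side8.npz')['image'][200:340,130:270,::-1]
cv2.imwrite('pics/t1.png',np.hstack([cv2.resize(a,(400,400),interpolation=cv2.INTER_CUBIC),cv2.resize(b,(400,400),interpolation=cv2.INTER_CUBIC)]))
E
```

```text
(no output)
```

View pics/t1.png

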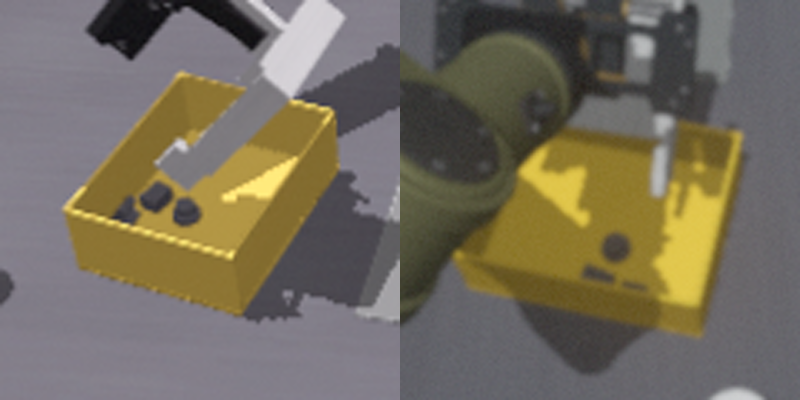

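The scene crop shows all three parts lying in the bin at (125,208), (155,195) and (187,210), and the tray is empty. Next I'll work out the way back.

```bash
python3 - <<'E'
from h import *
a=Rn.from_rotvec([0,.9,0]); f=lambda t:np.array([116*(np.cos(t)-1)-48*np.sin(t),0,-(116*np.sin(t)+48*(np.cos(t)-1))])
p0=np.array([-81.5,0,-72.5])
for t in(.75,.6,.45,.3,.15,0): print(t-.9,a.inv().apply(f(t)-p0).round(0))
E
```

```text
-0.15000000000000002 [ 6.  0. 18.]
-0.30000000000000004 [ 9.  0. 36.]
-0.45 [ 9.  0. 55.]
-0.6000000000000001 [ 7.  0. 74.]
-0.75 [ 2.  0. 92.]
-0.9 [ -6.   0. 109.]
```

drive_tool([
  {"x": 6,"y": 0,"z": 18,"rx": 0,"ry": -0.15,"rz": 0,"fingers": 1},
  {"x": 9,"y": 0,"z": 36,"rx": 0,"ry": -0.3,"rz": 0,"fingers": 1},
  {"x": 9,"y": 0,"z": 55,"rx": 0,"ry": -0.45,"rz": 0,"fingers": 1},
  {"x": 7,"y": 0,"z": 74,"rx": 0,"ry": -0.6,"rz": 0,"fingers": 1},
  {"x": 2,"y": 0,"z": 92,"rx": 0,"ry": -0.75,"rz": 0,"fingers": 1},
  {"x": -6,"y": 0,"z": 109,"rx": 0,"ry": -0.9,"rz": 0,"fingers": 1},
  {"x": -6,"y": 0,"z": 109,"rx": 0,"ry": -0.9,"rz": 0,"fingers": 1},
  {"x": -6,"y": 0,"z": 109,"rx": 0,"ry": -0.9,"rz": 0,"fingers": 1},
])

```text
time_s: 17.98
tool_pos: [0.466, -0.1288, 0.1651]
tool_rot: [-180.0, -0.1, 76.7]
force: [-0.1, -1.3, -2.8]
grip_width: 0.0096
grasp_force: 60.0
```

```bash
python3 - <<'E'
from h import *
o=sensors.get_obs(); print(o['force'],o['tool_pos'],o['tool_rot'])
print(rel((.4615,.0643,.055),(180,0,76.8)))
E
```

```text
[-0.0870827  -1.29718798 -2.78430094] [ 0.4660348  -0.12880786  0.16510808] [-1.79952288e+02 -6.95551720e-02  7.67476563e+01]
(array([186.8, -48.6, 110.4]), array([-0.001, -0.001, -0.001]))
```

drive_tool([
  {"x": 25,"y": -6,"z": 0,"rx": 0,"ry": 0.001,"rz": 0,"fingers": 1},
  {"x": 60,"y": -15,"z": 0,"rx": 0,"ry": 0.001,"rz": 0,"fingers": 1},
  {"x": 100,"y": -26,"z": 0,"rx": 0,"ry": 0.001,"rz": 0,"fingers": 1},
  {"x": 140,"y": -36,"z": 0,"rx": 0,"ry": 0.001,"rz": 0,"fingers": 1},
  {"x": 170,"y": -44,"z": 20,"rx": 0,"ry": 0.001,"rz": 0,"fingers": 1},
  {"x": 187,"y": -48.5,"z": 45,"rx": 0,"ry": 0.001,"rz": 0,"fingers": 1},
  {"x": 187,"y": -48.5,"z": 70,"rx": 0,"ry": 0.001,"rz": 0,"fingers": 1},
  {"x": 187,"y": -48.5,"z": 90,"rx": 0,"ry": 0.001,"rz": 0,"fingers": 1},
  {"x": 187,"y": -48.5,"z": 102,"rx": 0,"ry": 0.001,"rz": 0,"fingers": 1},
  {"x": 187,"y": -48.5,"z": 107,"rx": 0,"ry": 0.001,"rz": 0,"fingers": 1},
  {"x": 187,"y": -48.5,"z": 109,"rx": 0,"ry": 0.001,"rz": 0,"fingers": 1},
  {"x": 187,"y": -48.5,"z": 110,"rx": 0,"ry": 0.001,"rz": 0,"fingers": 1},
  {"x": 187,"y": -48.5,"z": 110,"rx": 0,"ry": 0.001,"rz": 0,"fingers": 1},
])

```text
time_s: 19.6
tool_pos: [0.4623, 0.0643, 0.0555]
tool_rot: [180.0, -0.0, 76.8]
force: [0.4, -0.2, -3.0]
grip_width: 0.0096
grasp_force: 60.0
```

drive_tool([
  {"x": 0,"y": 0,"z": 1,"rx": 0,"ry": 0,"rz": 0,"fingers": 1},
  {"x": 0,"y": 0,"z": 1,"rx": 0,"ry": 0,"rz": 0,"fingers": 1},
])

```text
time_s: 19.85
tool_pos: [0.4624, 0.0644, 0.055]
tool_rot: [180.0, -0.0, 76.8]
force: [-2.4, -0.7, 5.7]
grip_width: 0.0097
grasp_force: 60.0
```

Contact made. Now I'll open and rise clear.

drive_tool([
  {"x": 0,"y": 0,"z": -0.5,"rx": 0,"ry": 0,"rz": 0,"fingers": -0.3},
  {"x": 0,"y": 0,"z": -0.5,"rx": 0,"ry": 0,"rz": 0,"fingers": -0.3},
  {"x": 0,"y": 0,"z": -0.5,"rx": 0,"ry": 0,"rz": 0,"fingers": -0.3},
  {"x": 0,"y": 0,"z": -0.5,"rx": 0,"ry": 0,"rz": 0,"fingers": -0.3},
  {"x": 0,"y": 0,"z": -0.5,"rx": 0,"ry": 0,"rz": 0,"fingers": -0.3},
  {"x": 0,"y": 0,"z": -40,"rx": 0,"ry": 0,"rz": 0,"fingers": -0.3},
  {"x": 0,"y": 0,"z": -100,"rx": 0,"ry": 0,"rz": 0,"fingers": -0.3},
  {"x": 0,"y": 0,"z": -150,"rx": 0,"ry": 0,"rz": 0,"fingers": -0.3},
  {"x": -100,"y": 20,"z": -150,"rx": 0,"ry": 0,"rz": 0,"fingers": -0.3},
  {"x": -130,"y": 20,"z": -150,"rx": 0,"ry": 0,"rz": 0,"fingers": -0.3},
  {"x": -130,"y": 20,"z": -150,"rx": 0,"ry": 0,"rz": 0,"fingers": -0.3},
  {"x": -130,"y": 20,"z": -150,"rx": 0,"ry": 0,"rz": 0,"fingers": -0.3},
])

```text
time_s: 21.35
tool_pos: [0.4515, -0.0668, 0.2038]
tool_rot: [-180.0, -0.1, 76.7]
force: [0.5, -0.1, -0.6]
grip_width: 0.0568
grasp_force: 0.0
```

```bash
python3 - <<'E'
from h import *
o=sensors.get_obs(); print(o['force'],o['tool_pos'],o['grip_width'])
c=cam('wrist'); A=dict(np.load('w5.npz'))
# plate top corners expected where they were; correlate a patch
for X in ([.4623,.0877,.088],[.4602,.0427,.088],[.4843,-.0595,.007]):
    X=np.array(X); pa,pb=proj(A,X),proj(c,X)
    ta=cv2.getRectSubPix(A['image'],(15,15),tuple(map(float,pa))); tb=cv2.getRectSubPix(c['image'],(45,45),tuple(map(float,pb)))
    r=cv2.matchTemplate(tb,ta,cv2.TM_CCOEFF_NORMED); _,m,_,l=cv2.minMaxLoc(r); print(pb,m,np.array(l)-15)
# dark parts in bin, scene and side
for n in('scene','side'):
    s=cam(n); u,v=proj(s,np.array([.43,-.281,.01])).astype(int); im=s['image'][v-40:v+40,u-50:u+50]
    hsv=cv2.cvtColor(im,cv2.COLOR_RGB2HSV); d=((hsv[...,2]<90)&(hsv[...,1]<110)).astype(np.uint8)
    k,_,st,ce=cv2.connectedComponentsWithStats(d)
    print(n,[(int(st[i,4]),onz(s,ce[i,0]+u-50,ce[i,1]+v-40,.015)[:2].round(3)) for i in range(1,k) if 12<st[i,4]<250])
    y=cv2.inRange(cv2.cvtColor(s['image'],cv2.COLOR_RGB2HSV),(20,120,80),(35,255,255)); y0=cv2.inRange(cv2.cvtColor(np.load(n+'0.npz')['image'],cv2.COLOR_RGB2HSV),(20,120,80),(35,255,255))
    print([cv2.boundingRect(max(cv2.findContours(q[:,:300].copy(),0,2)[0],key=cv2.contourArea)) for q in(y0,y)])
E
```

```text
[ 0.45275371 -0.09717577 -0.60111838] [ 0.45154824 -0.06679508  0.20382151] 0.05678264271432139
[225.91084625  11.67103601] 0.990300714969635 [ 0 -1]
[236.46090487  67.72928799] 0.714876115322113 [-3  0]
[278.58155477 157.54811758] 0.6964607834815979 [ 2 -1]
scene [(25, array([ 0.428, -0.334])), (20, array([ 0.451, -0.36 ]))]
[(139, 132, 83, 73), (140, 132, 82, 73)]
side []
[(148, 233, 101, 85), (148, 233, 102, 84)]
```

```bash
python3 -c "
from h import *
print(workorder.sign_off())"
```

```text
the job is handed in; nothing more can be done
None
```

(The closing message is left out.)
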